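# Unstack the parts boxes into their colour trays

### The arm

A 6-joint arm with a two-finger parallel gripper is mounted at the origin on a cart in front of the work surface, level with it; the furniture and walls round the work are solid. World frame = base frame: x ahead of the robot, y to its left, z up, the work surface at z = 0. Lengths are in m, angles in degrees, forces in N, time in s.
With the tool pointing down it reaches from about 0.4 to 0.825 m from the base axis. Payload 7 kg.
Tool frame: the origin (TCP) lies between the finger pads; the fingertips stand 19 mm ahead of it and the grasp point (between the pads) is the TCP; z points along the fingers, y is the line along which they close (so a half turn about z gives the same grasp; the last joint's range is limited). The gripper opens to 88 mm and grips with 3 to 60 N. Pads are 19 mm wide; open, the fingers measure 130 mm over their backs; the gripper's body (78 mm by 193 mm) begins 47 mm behind the grasp point.
Start: joints at [91.507, 20.546, 0.682, 0, -70.136, -16.507], TCP at [0.175, 0.652, 0.246] pointing down, gripper open.
Joint ranges: [-176.03, 176.03], [-82.01, 121.73], [-58.28, 71.71], [-173.87, 95.51], [-174.79, -0.11], [-173.66, 173.66]. Speed limits (degrees/s): [136.94, 136.94, 172.46, 180, 180, 180].

### API

Orientations are given as [roll, pitch, yaw] about the fixed x, y, z axes, in that order (R = Rz(yaw) Ry(pitch) Rx(roll)).
In Python, from plant import r gives the robot as it stands. The module is installed in compiled form; this text tells all that it offers.
- The arm moves only by the shell command python3 -m pendant 'ROWS' [OPENING] [FORCE]. ROWS is JSON, a list of rows, each a list of 6 numbers: the shift along the tool's x, y, z in mm, then the turn, a rotation vector about the tool's x, y, z in rad. In form: [[tx, ty, tz, wx, wy, wz], ...]. A call has 1 to 20 rows; each row is the pose to reach, as a shift and turn from the pose commanded when the call began, along the tool's axes at that moment; what a row does not reach only later rows make up. A row lasts 1/8 s, in which the tool goes at most 62.5 mm and 10.7 degrees, less where a joint would pass 70% of its speed; a pose out of reach is approached as far as the arm can. A call with a gripper value outside its range is refused whole. OPENING is the finger opening in mm, from 0 to 87.6, set as the call begins (- or left out, the last holds). The fingers move at their own pace and stop on an object; FORCE is the grip in N (left out, the last holds). Time passes only in rows, so rows that repeat a pose let the fingers close. It gives the time, the measured TCP pose, the force, the opening and the grip force at its end, in the units of the state.
- r.get_state(): the state, without advancing time (a new reading comes with each control period).
- r.capture(name): name is "scene" or "side" or "wrist"; returns the picture (400x640x3 uint8, red, green, blue); there is no depth.
- r.camera_params(name): a dict with "mtx" (3x3 intrinsics, pixels), "distortion" ([k1, k2, p1, p2, k3] as OpenCV has them; the pictures are not rectified), "rvec" (rotation vector, rad) and "tvec" (3), from world to camera coordinates, as OpenCV has them; the wrist camera has in their place "mount" (4x4, takes a point from camera to tool coordinates, whose origin is the TCP and whose axes are the flange's). Camera axes: x right, y down, z forward; pixel columns grow to the right and rows downward; lengths in m; the calibration is good to about 2 mm. A picture is of the moment at which its call begins: read the wrist's pose just before it. camera_params takes no time and is no camera call.
- r.close_job(): hands the job in; it is judged then, once.
The state is a dict: "time_s": time; "joints": joint angles; "qd": joint speeds; "joint_torque": joint torques, N m; "tcp_pos": TCP position; "eef_rot": TCP orientation; "contact_force": force on the tool from outside, world axes, zero at the start; "moment": the same for the moment, N m; "gripper_width": finger opening in m; "gripper_force": force on a finger pad.
Only numpy, scipy, OpenCV 4.12 (cv2) and the standard library are available. Lean on these libraries where they do the work, as an engineer would, in place of code of your own. Each camera call takes 0.05 s, during which the arm holds its last target. There are 200 camera calls.

### The job

Take the stack of boxes apart and set each one upright in its own tray: the amber box in the yellow tray, the white box in the white tray, the blue box in the blue tray and the flat carton in the black tray. Each must lie flat on the tray floor, in the middle (to about 15 mm) and square to the tray, with its long side along the tray's long side (the amber box is square, so either way round will do). Do not tip any box over, and leave the red-capped jar and the glue bottle standing where they are.

Things in the scene. Friction and masses are not known exactly. Their poses are not given: they have to be found in the camera images.
- box_amber: plain amber-yellow parts box, 40 x 40 mm, 20 mm high, about 40 g. Top of the stack, on the white box. Origin: centre of its underside; z up. Loose. x and y along its sides. Its place: the yellow tray, square to it either way round.
- box_white: small white box with light-blue printed lower edges, 40 mm (x) by 50 mm (y), 30 mm high, about 40 g. In the stack, under the amber box, on the blue box. Origin: centre of its underside; z up. Loose. Its place: the white tray, its y (long side) along the tray's y.
- box_blue: plain blue parts box, 50 mm (x) by 60 mm (y), 40 mm high, about 40 g. In the stack, under the white box, on the carton. Origin: centre of its underside; z up. Loose. Its place: the blue tray, its y (long side) along the tray's y.
- carton: flat white carton with a yellow edge, 88 mm (x) by 62 mm (y), 22 mm high, about 60 g. Bottom of the stack, lying on the bench. Origin: centre of its underside; z up. Loose. Its place: the black tray, its x (long side) along the tray's y.
- tray_yellow: yellow plastic parts tray, fixed to the bench, open above: 90 mm (x) by 116 mm (y) outside, floor 3 mm thick, rim 3 mm wide with its top 6 mm above the bench, inside 84 x 110 mm; 30 mm wide finger tabs stick out 7 mm from the two short sides. Origin: centre of its underside, on the bench top (z = 0); its floor is 3 mm above the origin; y along its long side, z up. 
- tray_white: white plastic parts tray, fixed to the bench, open above: 90 mm (x) by 116 mm (y) outside, floor 3 mm thick, rim 3 mm wide with its top 6 mm above the bench, inside 84 x 110 mm; 30 mm wide finger tabs stick out 7 mm from the two short sides. Origin: centre of its underside, on the bench top (z = 0); its floor is 3 mm above the origin; y along its long side, z up. 
- tray_blue: blue plastic parts tray, fixed to the bench, open above: 90 mm (x) by 116 mm (y) outside, floor 3 mm thick, rim 3 mm wide with its top 6 mm above the bench, inside 84 x 110 mm; 30 mm wide finger tabs stick out 7 mm from the two short sides. Origin: centre of its underside, on the bench top (z = 0); its floor is 3 mm above the origin; y along its long side, z up. 
- tray_black: black plastic parts tray, fixed to the bench, open above: 90 mm (x) by 116 mm (y) outside, floor 3 mm thick, rim 3 mm wide with its top 6 mm above the bench, inside 84 x 110 mm; 30 mm wide finger tabs stick out 7 mm from the two short sides. Origin: centre of its underside, on the bench top (z = 0); its floor is 3 mm above the origin; y along its long side, z up. 
- jar: bystander: small white jar with a red screw cap, 41 mm across, 65 mm high, standing loose on the bench; to be left standing where it is. Origin: centre of its underside, z up.
- glue_bottle: bystander: white glue bottle with a red pointed cap, 28 x 34 mm, 108 mm high, standing loose on the bench; to be left standing where it is. Origin: centre of its underside, z up.
Mind the look-alikes: they are no part of the job. Of the things that look like the box_amber, the larger one is meant.

How it is judged (in metres and radians):
At the end, for the whole second after the job is handed in: Amber in yellow, white in white, blue in blue tray, carton in black: each within 15 mm of the tray centre, underside on its floor (under 6 mm above the bench), tilt under 0.1 rad, square within 0.25 rad (long side along the long side; amber either way), at rest (horizontal distance between box_amber and tray_yellow below 0.015 m and z of box_amber in the frame of tray_yellow below 0.006 m and angle between each of box_amber, box_white, box_blue, carton's own z axis and vertical below 0.1 rad and (angle between the y axis of box_amber and the y axis of tray_yellow, either way round below 0.25 rad or angle between the x axis of box_amber and the y axis of tray_yellow, either way round below 0.25 rad) and linear speed of each of box_amber, box_white, box_blue, carton below 0.02 m/s and horizontal distance between box_white and tray_white below 0.015 m and z of box_white in the frame of tray_white below 0.006 m and angle between the y axis of box_white and the y axis of tray_white, either way round below 0.25 rad and horizontal distance between box_blue and tray_blue below 0.015 m and z of box_blue in the frame of tray_blue below 0.006 m and angle between the y axis of box_blue and the y axis of tray_blue, either way round below 0.25 rad and horizontal distance between carton and tray_black below 0.015 m and z of carton in the frame of tray_black below 0.006 m and angle between the x axis of carton and the y axis of tray_black, either way round below 0.25 rad); the robot touches nothing.
It fails at once if the jar or the glue bottle is shifted by more than 20 mm or knocked over (distance of any of jar, glue_bottle from where it was at the start of the episode above 0.02 m or angle between any of jar, glue_bottle's own z axis and vertical above 0.3 rad).
It fails at once if a box or the carton is tipped over (more than about 45 degrees) (angle between any of box_amber, box_white, box_blue, carton's own z axis and vertical above 0.8 rad).
It also fails if it takes over 104 s, if anything falls off the work surface, if the arm or the gripper's body presses on something with over 40 N, if the wrist force passes 120 N, or if a joint passes its speed limit or range.

## Working session

There is one attempt and no reset: what is moved stays moved. The work goes in short steps, Python scripts to look and compute and a shell command to move; the robot and the scene stay as the last step left them, time stands still between calls to the robot, and variables do not carry over. Pictures are saved under pics/ and viewed, at most 14 in all, crops included, and the job is handed in when it is done.

```bash
mkdir -p pics
python3 - <<'E'
from plant import r
import cv2,numpy as np
print(r.get_state())
for n in("scene","side","wrist"):
    im=r.capture(n); cv2.imwrite(f"pics/{n}0.png",im[:,:,::-1]); p=r.camera_params(n); print(n,{k:np.round(v,4).tolist() for k,v in p.items()})
E
```

```text
{'time_s': 0.0, 'joints': array([ 9.15055486e+01,  2.05911412e+01,  6.32875770e-01, -1.75397302e-02,
       -7.01367779e+01, -1.65080284e+01]), 'qd': array([ 0.09325569, -0.03996806, -0.00850764, -0.10334898,  0.02350725,
       -0.04557775]), 'joint_torque': array([-5.05669523e-04, -5.82726645e+01,  2.93059945e+01,  6.99714527e+00,
        6.96104922e-03, -1.46141033e-04]), 'tcp_pos': array([0.17463862, 0.65153546, 0.24462729]), 'eef_rot': array([ 1.79904189e+02, -1.11999981e-02, -1.50084437e+01]), 'contact_force': array([ 0.11655978, -0.12741393, -0.25613097]), 'moment': array([ 0.02478243,  0.01861725, -0.00568032]), 'gripper_force': 0.0, 'gripper_width': 0.08780412088539513}
scene {'mtx': [[446.7302, 0.0, 322.0496], [0.0, 446.7302, 205.2679], [0.0, 0.0, 1.0]], 'distortion': [0.0283, 0.0, 0.0, 0.0, 0.0], 'rvec': [0.8661, -2.6569, 0.9321], 'tvec': [0.3646, 0.3781, 0.6967]}
side {'mtx': [[482.6113, 0.0, 312.3894], [0.0, 482.6113, 198.0011], [0.0, 0.0, 1.0]], 'distortion': [-0.1508, 0.0, 0.0, 0.0, 0.0], 'rvec': [2.1598, -0.265, 0.1059], 'tvec': [-0.5642, 0.0636, 1.0259]}
wrist {'mtx': [[288.2493, 0.0, 321.2529], [0.0, 288.2493, 199.8549], [0.0, 0.0, 1.0]], 'distortion': [-0.0374, 0.0, 0.0, 0.0, 0.0], 'mount': [[0.0001, -0.9554, -0.2953, 0.0803], [1.0, 0.0001, 0.0001, 0.0001], [-0.0001, -0.2953, 0.9554, -0.1386], [0.0, 0.0, 0.0, 1.0]]}
```

View pics/scene0.png

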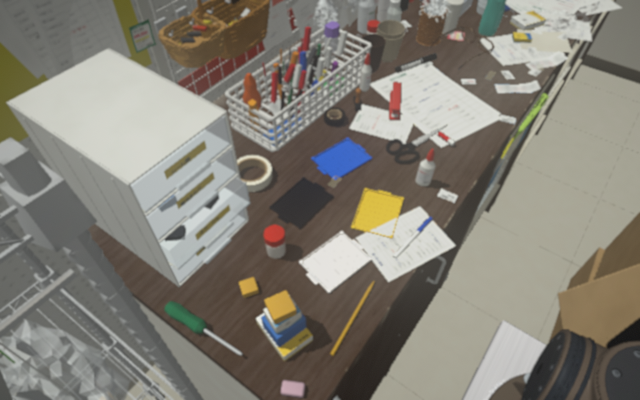

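View pics/side0.png

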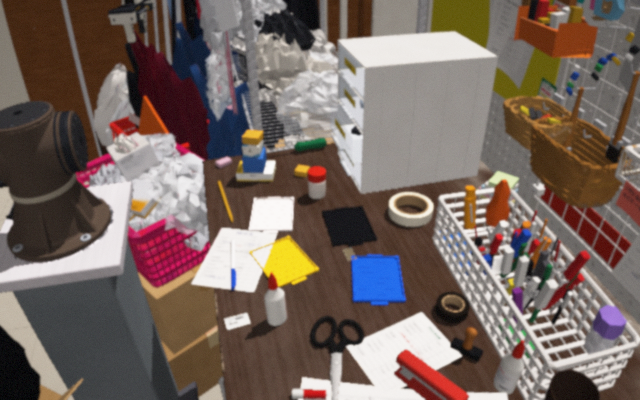

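View pics/wrist0.png

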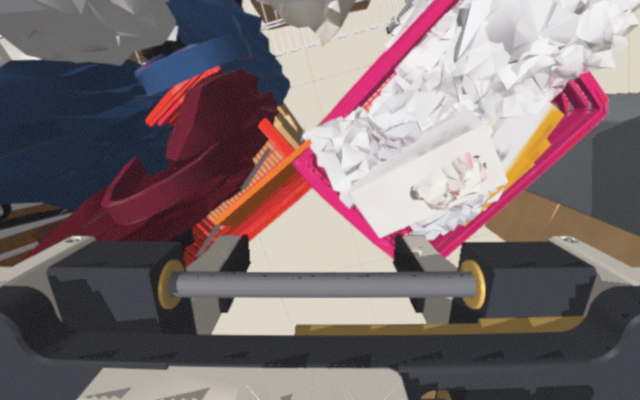

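Scene view: the stack is at about (283,322). The trays are yellow (378,212), blue (341,159), black (302,202) and white (335,262), with a paper sheet next to the white one at (405,243). The jar is at (275,241) and the glue bottle at (426,168). There are two amber look-alikes: the top of the stack (281,305), which is larger, and a small block on the bench at (249,287). The side view agrees.

```bash
cat > h.py <<'E'
from plant import r
import cv2,numpy as np
from scipy.spatial.transform import Rotation as R
def pose():
    s=r.get_state(); T=np.eye(4); T[:3,:3]=R.from_euler('xyz',s['eef_rot'],degrees=True).as_matrix(); T[:3,3]=s['tcp_pos']; return T
def cam(name,T=None):
    p=r.camera_params(name); K=np.array(p['mtx']);D=np.array(p['distortion'])
    if name=='wrist': C=(pose() if T is None else T)@np.array(p['mount'])
    else:
        C=np.eye(4); Rm=cv2.Rodrigues(np.array(p['rvec'],float))[0]; C[:3,:3]=Rm.T; C[:3,3]=-Rm.T@np.array(p['tvec']).ravel()
    return K,D,C
def cast(c,uv,z):
    K,D,C=c; q=cv2.undistortPoints(np.array(uv,float).reshape(-1,1,2),K,D).reshape(-1,2)
    d=np.c_[q,np.ones(len(q))]@C[:3,:3].T; t=(z-C[2,3])/d[:,2]; return (C[:3,3]+d*t[:,None])[:,:2]
def mask(im,name):
    h,s,v=cv2.split(cv2.cvtColor(im,cv2.COLOR_RGB2HSV))
    m={'amber':(h>12)&(h<32)&(s>120)&(v>90),'blue':(h>98)&(h<125)&(s>110)&(v>60),'black':(v<42),'white':(s<45)&(v>165),'red':((h<8)|(h>172))&(s>130)&(v>80)}[name]
    return cv2.morphologyEx(m.astype(np.uint8),cv2.MORPH_OPEN,np.ones((3,3)))
def blobs(im,name,amin=100):
    cs=cv2.findContours(mask(im,name),cv2.RETR_EXTERNAL,cv2.CHAIN_APPROX_NONE)[0]
    return [c for c in cs if cv2.contourArea(c)>amin]
def rect(P):
    (c,wh,a)=cv2.minAreaRect((np.array(P)*1000).astype(np.float32)); w,h=wh
    if w>h: a+=90; w,h=h,w   # long-side dir = a+90
    return np.round([c[0],c[1],w,h,(a+90)%180],1)
E
python3 - <<'E'
from h import *
for n,box in(("scene",(225,140,460,399)),("side",(190,120,430,330))):
    im=r.capture(n); c=cam(n)
    print(n,np.round(c[2][:3,3],3))
    for col in('amber','blue','black','white','red'):
        for b in blobs(im,col,60):
            m=b.reshape(-1,2).mean(0)
            if box[0]<m[0]<box[2] and box[1]<m[1]<box[3]: print(col,m.round(),cv2.contourArea(b),rect(cast(c,b.reshape(-1,2),0.006)))
    x=im[box[1]:box[3],box[0]:box[2]]
im=r.capture('scene')[215:375,215:415]; cv2.imwrite('pics/crop1.png',cv2.resize(im,None,fx=4,fy=3.75,interpolation=cv2.INTER_CUBIC)[:,:,::-1])
E
```

```text
scene [0.22  0.33  0.777]
amber [295. 342.] 263.5 [431.8 106.6  16.6  62.   73.4]
amber [280. 305.] 614.0 [497.8  69.4  48.6  53.8 152.6]
amber [351. 320.] 289.0 [375.1  11.4   8.9 155.6  95.6]
amber [248. 286.] 262.5 [571.8  74.2  33.2  37.8 145.5]
amber [376. 209.] 1440.5 [ 467.  -230.7   92.4  124.8  107.8]
blue [271. 330.] 107.5 [482.6 115.   16.1  50.  173.2]
blue [341. 158.] 1294.5 [ 623.2 -315.7   92.2  131.    74.8]
white [292. 388.] 219.5 [388.2 171.6  19.   35.   28.3]
white [385. 228.] 161.5 [ 426.3 -199.7   29.3   55.5   65. ]
white [380. 249.] 5706.5 [ 418.9 -142.3  147.8  301.    64.3]
white [447. 195.] 123.0 [ 365.  -361.5   25.3   40.     6.2]
white [261. 175.] 108.0 [ 744.3 -165.1   36.5   89.2  100.4]
red [274. 234.] 339.5 [610.8 -48.   44.   53.8 129. ]
side [ 0.378 -0.92   0.621]
amber [200. 302.] 207.0 [ 310.2 -307.6   45.7   87.1  100.7]
amber [288. 264.] 1770.0 [ 468.3 -238.1   96.8  135.7  108. ]
amber [225. 201.] 196.0 [376.2  -1.9  13.2 179.2  95.6]
amber [301. 170.] 149.5 [569.2  80.4  37.   61.   67.3]
amber [252. 136.] 243.5 [475.6 291.5  63.5  83.4  62.2]
blue [377. 280.] 2367.5 [ 622.6 -327.5   92.8  131.9   74.7]
blue [254. 162.] 318.0 [462.8 155.1  57.3 107.3  81.5]
blue [229. 123.] 1446.5 [417.7 455.2 115.6 513.5  82. ]
black [348. 226.] 1482.5 [ 617.  -164.8   90.   127.    87. ]
white [237. 321.] 259.0 [ 364.6 -365.2   27.1   40.6    7.5]
white [278. 296.] 108.5 [ 440.2 -323.1   20.9   29.2   79.5]
white [263. 254.] 187.5 [ 427.1 -207.5   30.9   59.8   65.8]
white [200. 240.] 117.5 [ 315.9 -132.2   26.    49.3   79.9]
white [411. 210.] 223.0 [ 767.3 -139.3   80.3   95.   158.6]
white [246. 247.] 4501.5 [ 419.1 -149.8  147.7  302.3   65.9]
white [269. 168.] 134.5 [495.6 111.3  26.2  72.4  74.1]
white [291. 140.] 78.0 [575.1 234.4  33.2  58.8  78.3]
red [272. 284.] 78.5 [ 436.4 -291.4   14.3   31.5   80.9]
red [317. 174.] 260.0 [603.6  52.   44.   78.7  75.4]
```

View pics/crop1.png

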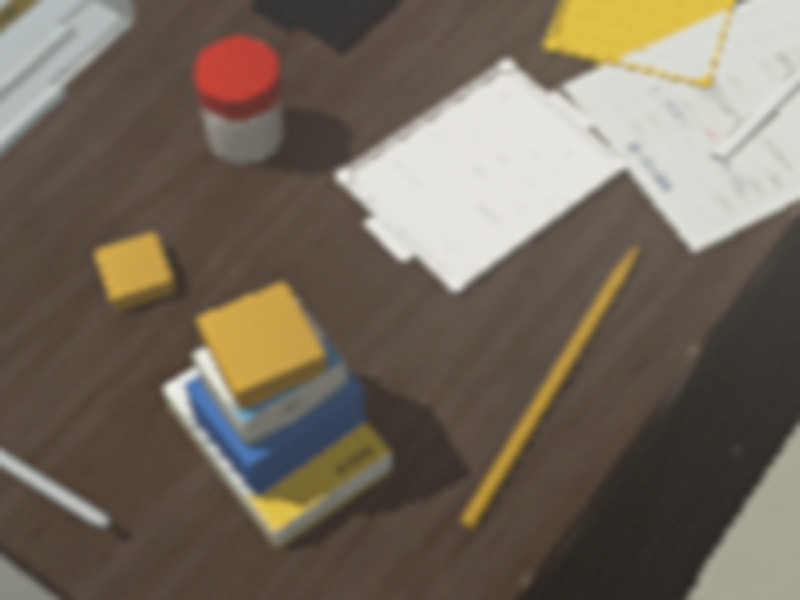

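The crop confirms it. The amber box on top of the stack (crop 262,340) is clearly larger than the loose block (crop 135,270), so the stack top is the one meant. The white tray is at crop (480,175), with tabs at (390,240) and (575,110).

```bash
cat > go.py <<'E'
# work out move: target xyz mm, yaw -> tool-frame shift, from current pose (tool down)
from h import *
import sys
def go(x,y,z,yaw):
    T=pose(); d=T[:3,:3].T@(np.array([x,y,z])/1000-T[:3,3])*1000
    G=R.from_euler('xyz',[180,0,yaw],degrees=True).as_matrix()
    w=R.from_matrix(T[:3,:3].T@G).as_rotvec()
    print('shift',d.round(1),'turn',w.round(3),'from',(T[:3,3]*1000).round(1),r.get_state()['eef_rot'].round(1))
if __name__=='__main__': go(*map(float,sys.argv[1:]))
E
python3 - <<'E'
from h import *
c=cam('scene')
print('amber top',[rect(cast(c,b.reshape(-1,2),z)) for b in [max(blobs(r.capture('scene')[:330],'amber',300),key=lambda b:0 if abs(b.reshape(-1,2).mean(0)[0]-280)>8 else 1)] for z in(.112,.1)])
cr=lambda u,v:(215+u/4,215+v/3.75)
print('white tray corners',cast(c,[cr(342,178),cr(508,62),cr(622,165),cr(458,290)],.004).round(3).tolist())
print('carton top corners bottom',cast(c,[cr(165,390),cr(276,528),cr(392,458)],.022).round(3).tolist())
print('cab',cast(c,[(180,282),(249,213)],0).round(3).tolist(),'jar',cast(c,[(274,230)],.065).round(3),'glue',cast(c,[(424,183)],0).round(3))
print('amber top corn',cast(c,[cr(197,318),cr(285,283),cr(327,345),cr(240,388)],.112).round(3).tolist())
E
python3 go.py 480 105 300 -15
```

```text
amber top [array([459.6, 105.1,  41.9,  46.4, 152.6]), array([464. , 101.1,  42.7,  47.3, 152.6])]
white tray corners [[0.524, -0.028], [0.5, -0.14], [0.415, -0.118], [0.439, -0.009]]
carton top corners bottom [[0.509, 0.12], [0.428, 0.142], [0.407, 0.087]]
cab [[0.688, 0.143], [0.693, -0.063]] jar [[ 0.587 -0.028]] glue [[ 0.426 -0.369]]
amber top corn [[0.486, 0.112], [0.468, 0.078], [0.436, 0.091], [0.452, 0.127]]
shift [436.5 449.2 -54.5] turn [ 0. -0. -0.] from [174.7 651.9 245.3] [180.  -0. -15.]
```

Rough poses, in mm and degrees:
- **Amber box:** about (460,103), sides at 62/152°
- **Carton:** about (458,105), long side at 165°
- **White tray:** (470,-74), long axis at 78°
- **Jar:** (587,-28)
- **Glue bottle:** (426,-369)
- **Cabinet front:** x≈690

Moving above the stack for a close look.

```bash
python3 -m pendant '[[43,45,-50,0,0,0],[86,90,-54,0,0,0],[129,135,-54,0,0,0],[172,180,-54,0,0,0],[215,225,-54,0,0,0],[258,270,-54,0,0,0],[301,315,-54,0,0,0],[344,360,-54,0,0,0],[387,405,-54,0,0,0],[420,440,-54,0,0,0],[430,449,-54,0,0,0],[430,449,-54,0,0,0],[430,449,-54,0,0,0]]' 70
python3 - <<'E'
from h import *
im=r.capture('wrist');cv2.imwrite('pics/w1.png',im[:,:,::-1])
E
```

```text
time_s: 1.98
tcp_pos: [0.4735, 0.1077, 0.2996]
eef_rot: [-180.0, 0.0, -15.0]
contact_force: [-0.1, 0.2, -1.1]
gripper_width: 0.0698
gripper_force: 0.0
```

View pics/w1.png

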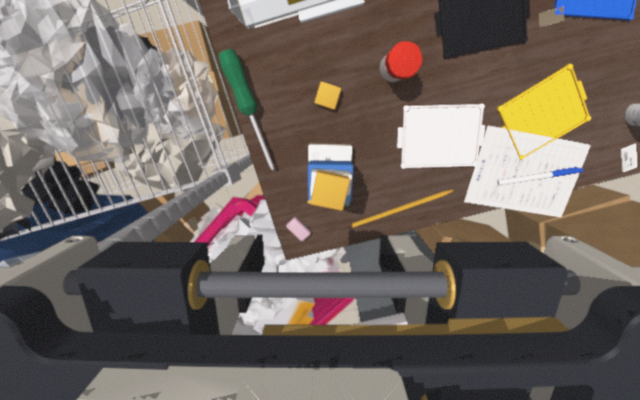

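Wrist view: amber top at (329,190), carton (330,175), white tray (441,136), yellow tray (545,110), black tray (483,20), blue tray (597,5) and jar (402,60).

Run:
```python
from h import *
im=r.capture('wrist'); c=cam('wrist'); im[235:]=128
for col,z0 in(('amber',.006),('blue',.006),('black',.006),('white',.006),('red',.065)):
    for b in blobs(im,col,150):
        p=b.reshape(-1,2); m=p.mean(0)
        if m[0]<290: continue
        z=.112 if col=='amber' and abs(m[0]-329)<10 and m[1]>150 else z0
        print(col,m.round(),rect(cast(c,p,z)), 'top' if p[:,1].min()<3 else '')
```

```text
amber [402. 208.] [376.    2.7  10.6 166.8  95.4] 
amber [330. 191.] [461.6 100.4  40.4  42.9 152.4] 
amber [328.  95.] [569.7  73.3  32.4  33.   57.8] 
amber [548. 106.] [ 466.7 -232.    94.5  126.1  107.9] 
blue [329. 166.] [469.7  95.4  15.3  67.1  76.5] 
blue [596.   8.] [ 588.4 -310.2   25.3  118.8   78.2] top
white [624. 186.] [ 323.6 -360.9   40.    85.    55.6] 
white [629. 158.] [ 364.4 -363.6   25.    40.7    4.4] 
white [329. 152.] [491.1  90.5  23.9  64.8  75.1] 
white [529. 140.] [ 427.  -202.7   31.6   61.7   66.4] 
white [494. 166.] [ 402.6 -135.3  174.4  313.2   57.6] 
white [298.   7.] [680.7  80.1  28.8 164.8  74.9] top
red [404.  60.] [583.  -23.3  40.8  43.5  75.8]
```

```bash
python3 go.py 461 101 116 -28; python3 go.py 461 101 160 -28
```

```text
shift [-10.3  10.1 183.6] turn [-0.    -0.     0.229] from [473.5 108.1 299.7] [-180.    -0.   -14.9]
shift [-10.3  10.1 139.6] turn [-0.    -0.     0.229] from [473.5 108.1 299.7] [-180.    -0.   -14.9]
```

```bash
python3 -m pendant '[[-5,5,50,0,0,0.12],[-10,10,100,0,0,0.229],[-10,10,140,0,0,0.229],[-10,10,165,0,0,0.229],[-10,10,184,0,0,0.229],[-10,10,184,0,0,0.229]]' 66 && python3 -m pendant '[[0,0,0,0,0,0],[0,0,0,0,0,0],[0,0,0,0,0,0],[0,0,0,0,0,0],[0,0,0,0,0,0],[0,0,-15,0,0,0],[0,0,-50,0,0,0],[0,0,-60,0,0,0]]' 30 15
python3 go.py 467 -233 80 18;python3 go.py 467 -233 80 -72
```

```text
time_s: 2.82
tcp_pos: [0.4606, 0.1003, 0.1145]
eef_rot: [179.9, 0.1, -28.0]
contact_force: [-0.5, -0.3, 0.5]
gripper_width: 0.0657
gripper_force: 0.0
time_s: 3.82
tcp_pos: [0.4624, 0.1003, 0.1774]
eef_rot: [-179.9, -0.1, -28.1]
contact_force: [0.1, 0.4, -1.0]
gripper_width: 0.0399
gripper_force: 14.9
shift [160.9 292.   96.9] turn [-0.002 -0.002 -0.805] from [462.4 100.3 177.4] [-1.799e+02 -1.000e-01 -2.810e+01]
shift [160.9 292.   96.9] turn [-0.003 -0.001  0.766] from [462.4 100.3 177.4] [-1.799e+02 -1.000e-01 -2.810e+01]
```

```bash
python3 -m pendant '[[23,42,-5,0,0,0.11],[46,84,-5,0,0,0.22],[69,126,-5,0,0,0.34],[92,168,0,0,0,0.46],[115,210,10,0,0,0.58],[138,252,40,0,0,0.7],[161,292,80,0,0,0.766],[161,292,115,0,0,0.766],[161,292,130,0,0,0.766],[161,292,130,0,0,0.766],[161,292,130,0,0,0.766]]'; python3 go.py 467 -233.5 27 -72
```

```text
time_s: 5.2
tcp_pos: [0.4671, -0.2331, 0.0468]
eef_rot: [-179.9, -0.1, -71.9]
contact_force: [-1.2, 0.6, -0.1]
gripper_width: 0.0401
gripper_force: 14.9
shift [ 0.3  0.2 19.8] turn [-0.002 -0.001  0.001] from [ 467.1 -233.1   46.8] [-1.799e+02 -1.000e-01 -7.190e+01]
```

```bash
python3 -m pendant '[[0,0,12,0,0,0],[0,0,20,0,0,0],[0,0,20,0,0,0],[0,0,20,0,0,0]]' && python3 -m pendant '[[0,0,0,0,0,0],[0,0,0,0,0,0],[0,0,0,0,0,0],[0,0,-10,0,0,0],[0,0,-60,0,0,0],[0,0,-110,0,0,0],[0,0,-160,0,0,0],[0,0,-160,0,0,0]]' 60
python3 go.py 474 110 230 -15
```

```text
time_s: 5.7
tcp_pos: [0.4659, -0.2334, 0.0254]
eef_rot: [180.0, 0.0, -72.0]
contact_force: [-0.1, 0.5, -1.3]
gripper_width: 0.0397
gripper_force: 15.0
time_s: 6.7
tcp_pos: [0.4684, -0.2341, 0.1907]
eef_rot: [-179.5, -0.3, -72.0]
contact_force: [-0.3, -0.3, -1.3]
gripper_width: 0.06
gripper_force: 0.0
shift [-325.3 -112.1  -39.9] turn [-0.005 -0.008 -0.994] from [ 468.4 -234.1  190.7] [-179.5   -0.3  -72. ]
```

```bash
python3 -m pendant '[[0,0,-40,0,0,0],[-50,-17,-40,0,0,-0.15],[-100,-34,-40,0,0,-0.3],[-150,-51,-40,0,0,-0.45],[-200,-68,-40,0,0,-0.6],[-250,-85,-40,0,0,-0.8],[-300,-103,-40,0,0,-0.97],[-325,-112,-40,0,0,-0.99],[-325,-112,-40,0,0,-0.99],[-325,-112,-40,0,0,-0.99]]' 70
python3 - <<'E'
from h import *
im=r.capture('wrist');c=cam('wrist');cv2.imwrite('pics/w2.png',cv2.resize(im[60:240,220:640],None,fx=1.9,fy=1.9)[:,:,::-1]); im[240:]=128
for b in blobs(im,'white',150)+blobs(im,'blue',150): print(b.reshape(-1,2).mean(0).round(),rect(cast(c,b.reshape(-1,2),.092)))
for b in blobs(im,'amber',150): print('amb',b.reshape(-1,2).mean(0).round(),rect(cast(c,b.reshape(-1,2),.023)))
E
```

```text
time_s: 7.95
tcp_pos: [0.4717, 0.1099, 0.2252]
eef_rot: [180.0, 0.0, -15.3]
contact_force: [-1.0, -0.7, 0.8]
gripper_width: 0.0698
gripper_force: 0.0
[131. 199.] [521.1 293.2  15.9  23.1 178.5]
[333. 200.] [462.4  98.8  38.2  49.5  70.8]
[ 92. 189.] [538.1 328.1  15.3  26.2 179.4]
[225. 197.] [494.8 201.8  23.5  54.1 107.2]
[200. 177.] [523.7 218.3  19.3  22.9  83.1]
[110. 189.] [535.9 310.7  15.4  52.2 179.4]
[157. 179.] [531.4 257.7  16.4  46.8   0.9]
[116. 168.] [551.5 294.7  14.6  24.4 167.9]
[332. 159.] [504.7  89.2  18.1  48.7  74.7]
[221. 154.] [536.6 190.9  25.   25.6 178.6]
[569. 143.] [ 456.6 -132.6   24.    48.7   66.4]
[174. 135.] [566.9 231.5  27.7  41.3 105.6]
[249. 145.] [537.  161.3   3.3  59.5   4. ]
[138. 133.] [577.6 260.3  21.1  40.1 179.3]
[527. 163.] [451.4 -88.7 111.4 229.   65.4]
[ 15. 105.] [633.8 363.6  15.   18.4   5.4]
[164.  97.] [602.9 224.2  25.4  28.6 170.6]
[186.  68.] [615.6 192.3  13.3  21.  153.8]
[40. 93.] [636.5 335.7  41.4 108.4 173.5]
[ 7. 32.] [687.1 336.   20.9  24.  149.2]
[165.   7.] [664.6 191.7  12.9  27.7  73.1]
[109.  11.] [675.4 239.6  20.9  58.2  72.4]
[53. 23.] [683.8 291.   15.7  38.2 168.3]
[ 86. 228.] [502.5 356.5   9.8  42.9  90.5]
[613. 179.] [ 411.6 -179.8    7.4   36.    83.6]
[329. 178.] [481.3  94.5  26.   53.6  74.7]
amb [430. 219.] [386.4 -10.9   9.7 125.7  95.8]
amb [329.  89.] [569.4  73.5  30.8  31.5  57.3]
amb [592. 101.] [ 470.9 -216.6   89.1  119.5  108. ]
```

View pics/w2.png

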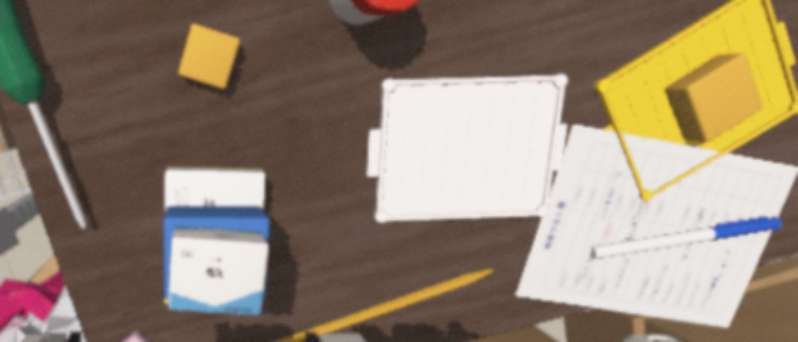

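Amber sits centred and square in the yellow tray (crop 715,95). The white box top is at crop (218,275). I'll cast its corners, and the white tray's, from the crop.

```bash
python3 - <<'E'
from h import *
c=cam('wrist'); f=lambda P:[(220+u/1.9,60+v/1.9) for u,v in P]
q=lambda P,z:(cast(c,f(P),z)*1000).astype(np.float32)
for nm,P,z in(('white',[(172,236),(267,238),(262,313),(170,308)],.092),('whitetray',[(384,78),(566,76),(545,214),(377,221)],.006),('blue',[(166,210),(268,210)],.062),('carton',[(165,170),(265,170)],.022)):
    p=q(P,z); print(nm,p.round(1).tolist(),p.mean(0))
print(np.round(q([(667,95),(731,53)],.023),1))
im=r.capture('wrist'); hsv=cv2.cvtColor(im,cv2.COLOR_RGB2HSV)
for x in(320,335,350): print([tuple(hsv[y,x].tolist()) for y in range(166,228,4)])
E
python3 go.py 462 99 86 -19
```

```text
white [[486.20001220703125, 116.19999694824219], [472.29998779296875, 69.5999984741211], [432.70001220703125, 81.5], [448.5, 128.10000610351562]] [459.91086  98.8324 ]
whitetray [[529.0, -30.299999237060547], [500.8999938964844, -143.1999969482422], [414.70001220703125, -122.0999984741211], [439.8999938964844, -10.300000190734863]] [471.1327   -76.489174]
blue [[494.5, 118.4000015258789], [479.3999938964844, 63.29999923706055]] [486.95737  90.86603]
carton [[511.6000061035156, 116.0], [495.29998779296875, 56.099998474121094]] [503.44733  86.05703]
[[ 476.2 -193.9]
 [ 491.4 -235. ]]
[(20, 3, 242), (108, 137, 121), (108, 151, 157), (108, 145, 197), (15, 16, 163), (16, 12, 233), (17, 7, 241), (20, 14, 220), (21, 7, 242), (17, 7, 242), (19, 8, 241), (19, 8, 241), (19, 9, 239), (102, 92, 213), (103, 113, 194), (9, 81, 91)]
[(15, 4, 242), (107, 143, 123), (108, 144, 159), (108, 151, 208), (13, 12, 149), (16, 19, 197), (17, 7, 242), (17, 10, 240), (11, 12, 229), (15, 22, 188), (19, 16, 219), (17, 10, 240), (20, 10, 239), (23, 9, 235), (102, 116, 202), (12, 72, 89)]
[(10, 3, 241), (108, 134, 124), (108, 147, 156), (108, 150, 204), (106, 55, 143), (16, 17, 166), (17, 7, 240), (17, 7, 240), (19, 9, 240), (17, 10, 240), (17, 10, 239), (17, 10, 239), (98, 5, 223), (102, 118, 203), (102, 117, 175), (173, 21, 96)]
shift [ -6.8  12.6 139.5] turn [0.    0.    0.064] from [471.9 109.4 225.4] [180.    0.  -15.3]
```

```bash
python3 -m pendant '[[-4,6,50,0,0,0.05],[-8,12,95,0,0,0.05],[-8,12,125,0,0,0.05],[-8,12,138,0,0,0.05],[-8,12,138,0,0,0.05]]' 72 && python3 -m pendant '[[0,0,0,0,0,0],[0,0,0,0,0,0],[0,0,0,0,0,0],[0,0,0,0,0,0],[0,0,-15,0,0,0],[0,0,-50,0,0,0],[0,0,-60,0,0,0]]' 40 15
python3 go.py 471 -76 45 -13
```

```text
time_s: 8.68
tcp_pos: [0.4613, 0.1002, 0.0874]
eef_rot: [179.9, 0.0, -18.2]
contact_force: [-0.2, -0.4, 0.2]
gripper_width: 0.0719
gripper_force: 0.0
time_s: 9.55
tcp_pos: [0.4622, 0.1013, 0.1495]
eef_rot: [-179.9, -0.1, -18.1]
contact_force: [0.6, -0.1, 0.0]
gripper_width: 0.0496
gripper_force: 15.0
shift [ 63.4 166.  104.3] turn [-0.002 -0.002 -0.09 ] from [462.2 101.3 149.5] [-1.799e+02 -1.000e-01 -1.810e+01]
```

```bash
python3 -m pendant '[[16,42,0,0,0,-0.02],[32,84,5,0,0,-0.05],[48,126,40,0,0,-0.09],[63,166,80,0,0,-0.09],[63,166,100,0,0,-0.09],[63,166,112,0,0,-0.09],[63,166,120,0,0,-0.09],[63,166,120,0,0,-0.09],[63,166,120,0,0,-0.09]]' && python3 go.py 471 -76 28 -13
```

```text
time_s: 10.68
tcp_pos: [0.4699, -0.076, 0.028]
eef_rot: [-180.0, -0.1, -12.9]
contact_force: [-0.6, -0.9, 0.4]
gripper_width: 0.0499
gripper_force: 15.0
shift [ 1.1 -0.3  0. ] turn [-0.001 -0.001  0.001] from [469.9 -76.   28. ] [-1.80e+02 -1.00e-01 -1.29e+01]
```

```bash
python3 -m pendant '[[0,0,0,0,0,0],[0,0,0,0,0,0],[0,0,0,0,0,0],[0,0,-15,0,0,0],[0,0,-60,0,0,0],[0,-50,-110,0,0,0],[0,-100,-160,0,0,0],[0,-150,-180,0,0,0],[0,-185,-190,0,0,0],[0,-185,-190,0,0,0],[0,-185,-190,0,0,0]]' 64
python3 - <<'E'
from h import *
im=r.capture('wrist');cv2.imwrite('pics/w3.png',cv2.resize(im[60:240,220:640],None,fx=1.9,fy=1.9)[:,:,::-1])
E
```

```text
time_s: 12.05
tcp_pos: [0.5104, 0.1035, 0.2171]
eef_rot: [180.0, 0.1, -13.0]
contact_force: [-0.2, -0.4, 0.2]
gripper_width: 0.0641
gripper_force: 0.0
```

View pics/w3.png

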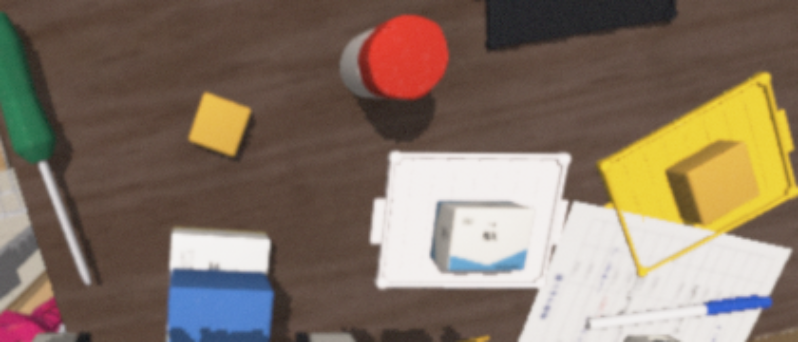

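White box is standing in its tray (crop 485,237). The blue box is at crop (220,305), running into the bottom edge. Checking both numerically.

Run:
```python
from h import *
c=cam('wrist'); f=lambda P:[(220+u/1.9,60+v/1.9) for u,v in P]
q=lambda P,z:(cast(c,f(P),z)*1000).astype(np.float32)
for nm,P,z in(('white',[(447,204),(533,207),(527,270),(438,270)],.033),('whitetray',[(394,154),(569,155),(551,286),(379,287)],.006)):
    p=q(P,z); print(nm,p.round(1).tolist(),p.mean(0),rect(p/1000))
im=r.capture('wrist'); 
for b in blobs(im,'blue',300): print(b.reshape(-1,2).mean(0).round(),b.reshape(-1,2).max(0),rect(cast(c,b.reshape(-1,2),.062)))
hsv=cv2.cvtColor(im,cv2.COLOR_RGB2HSV)
for x in(325,345): print([(y,hsv[y,x].tolist()) for y in range(198,260,4)])
```

```text
white [[494.6000061035156, -50.70000076293945], [481.0, -102.4000015258789], [441.20001220703125, -96.80000305175781], [454.0, -41.400001525878906]] [467.6937   -72.825455] [467.9 -73.8  41.6  56.9  77. ]
whitetray [[526.4000244140625, -31.899999618530273], [501.1000061035156, -143.0], [413.20001220703125, -128.10000610351562], [439.70001220703125, -11.199999809265137]] [470.10904 -78.55943] [469.9 -79.5  89.1 119.9  77.2]
[334. 228.] [362 253] [464.6  98.   58.6  59.7  74.1]
[624.  21.] [639  43] [ 607.  -213.3   31.3   44.2    2.1]
[(198, [20, 3, 243]), (202, [112, 69, 151]), (206, [108, 142, 129]), (210, [108, 141, 143]), (214, [108, 148, 208]), (218, [108, 147, 208]), (222, [108, 152, 205]), (226, [109, 147, 206]), (230, [109, 149, 205]), (234, [108, 147, 137]), (238, [108, 148, 176]), (242, [109, 143, 112]), (246, [108, 142, 111]), (250, [108, 137, 108]), (254, [10, 74, 86]), (258, [12, 77, 93])]
[(198, [20, 3, 242]), (202, [125, 8, 193]), (206, [108, 143, 125]), (210, [109, 143, 136]), (214, [108, 152, 206]), (218, [108, 153, 206]), (222, [108, 154, 204]), (226, [108, 148, 208]), (230, [109, 154, 202]), (234, [109, 145, 158]), (238, [109, 139, 114]), (242, [108, 141, 114]), (246, [108, 148, 110]), (250, [108, 143, 112]), (254, [138, 22, 59]), (258, [9, 63, 57])]
```

```bash
python3 - <<'E'
from h import *
c=cam('wrist'); im=r.capture('wrist'); b=max(blobs(im[190:]*1,'blue',300),key=cv2.contourArea).reshape(-1,2)+[0,190]
p=b[b[:,1]>=213]; print(rect(cast(c,p,.062)), b[:,0].min(),b[:,0].max())
E
python3 go.py 462 98 49 -15.5
```

```text
[459.   99.   48.4  59.2  76.2] 308 362
shift [-46.1  15.4 168.1] turn [0.001 0.001 0.043] from [510.5 102.6 217.1] [180.    0.  -13.1]
```

```bash
python3 -m pendant '[[-25,8,30,0,0,0.03],[-48,15,70,0,0,0.035],[-48,15,120,0,0,0.035],[-48,15,155,0,0,0.035],[-48,15,169,0,0,0.035],[-48,15,169,0,0,0.035]]' 80 && python3 -m pendant '[[0,0,0,0,0,0],[0,0,0,0,0,0],[0,0,0,0,0,0],[0,0,0,0,0,0],[0,0,-15,0,0,0],[0,0,-60,0,0,0],[0,0,-115,0,0,0],[0,0,-150,0,0,0],[0,0,-150,0,0,0]]' 50 15
python3 go.py 622 -321 198 -15.3
```

```text
time_s: 12.95
tcp_pos: [0.4607, 0.0992, 0.0482]
eef_rot: [179.9, 0.1, -15.0]
contact_force: [-0.4, -0.3, -0.1]
gripper_width: 0.0799
gripper_force: 0.0
time_s: 14.08
tcp_pos: [0.4623, 0.1007, 0.2018]
eef_rot: [-179.7, -0.3, -15.0]
contact_force: [0.1, 0.0, -0.9]
gripper_width: 0.06
gripper_force: 15.0
shift [263.3 366.1   3.2] turn [-0.005 -0.005  0.006] from [462.3 100.7 201.8] [-179.7   -0.3  -15. ]
```

```bash
python3 -m pendant '[[26,46,0,0,0,0],[52,92,0,0,0,0],[78,138,0,0,0,0],[104,184,0,0,0,0],[130,230,0,0,0,0],[156,276,0,0,0,0],[180,318,0,0,0,0],[180,318,0,0,0,0],[180,318,0,0,0,0]]'
python3 - <<'E'
from h import *
im=r.capture('wrist');c=cam('wrist');cv2.imwrite('pics/w4.png',im[:,:,::-1]); im[240:]=128
for col in('blue','black','amber'):
    for b in blobs(im,col,400): p=b.reshape(-1,2); print(col,p.mean(0).round(),p.min(0),p.max(0),[rect(cast(c,p,z)) for z in(.004,)])
E
python3 go.py 622 -321 60 -15.3
```

```text
time_s: 15.2
tcp_pos: [0.5516, -0.2539, 0.1973]
eef_rot: [-180.0, 0.1, -15.1]
contact_force: [-0.2, 0.1, -0.4]
gripper_width: 0.0601
gripper_force: 15.0
blue [321. 227.] [261 212] [381 239] [array([ 497.4, -238.6,   36.2,  151.6,   75. ])]
blue [362. 103.] [305  59] [423 146] [array([ 624.2, -321.2,   91. ,  129.4,   74.8])]
amber [ 68. 229.] [ 55 219] [ 85 239] [array([577.5,  78.5,  24.9,  48.5,  90.3])]
shift [ 85.5  47.1 137.6] turn [-0.     0.001  0.005] from [ 551.8 -253.4  197.7] [-1.8e+02  1.0e-01 -1.5e+01]
```

View pics/w4.png

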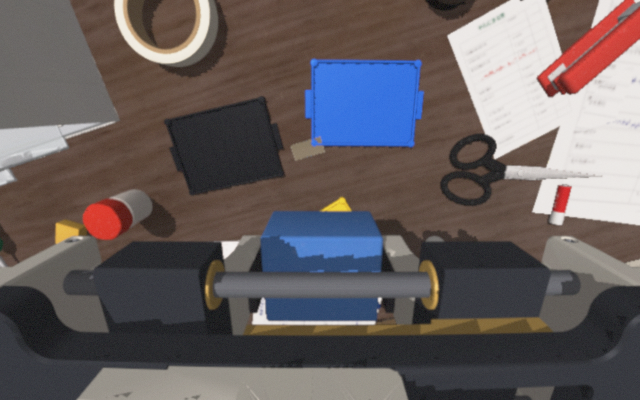

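Blue box is held square in the gripper. The blue tray is at px (362,103), which gives (624,-321). The black tray corners are (167,122), (263,97), (283,177) and (193,193). Lowering the blue box.

```bash
python3 - <<'E'
from h import *
c=cam('wrist'); p=cast(c,[(167,122),(263,97),(283,177),(193,193)],.006)*1000; print(p.round(1).tolist(),p.mean(0),rect(p/1000))
E
python3 -m pendant '[[40,22,30,0,0,0],[87,47,80,0,0,0],[87,47,125,0,0,0],[87,47,148,0,0,0],[87,47,160,0,0,0],[87,47,168,0,0,0],[87,47,168,0,0,0],[87,47,168,0,0,0]]'; python3 go.py 623.5 -321 29 -15.2
```

```text
[[663.5, -104.4], [659.8, -217.0], [569.1, -211.8], [578.6, -101.4]] [ 617.77298472 -158.62505869] [ 617.7 -158.2   90.8  112.6   86.7]
time_s: 16.25
tcp_pos: [0.6249, -0.3219, 0.0319]
eef_rot: [180.0, -0.1, -15.0]
contact_force: [0.1, 0.3, -0.5]
gripper_width: 0.0601
gripper_force: 15.0
shift [-1.6 -0.5  2.9] turn [ 0.    -0.002  0.004] from [ 624.9 -321.9   31.9] [ 1.8e+02 -1.0e-01 -1.5e+01]
```

```bash
python3 -m pendant '[[-1,0,3,0,0,0],[-1,0,3,0,0,0],[-1,0,3,0,0,0]]' && python3 -m pendant '[[0,0,0,0,0,0],[0,0,0,0,0,0],[0,0,0,0,0,0],[0,0,-15,0,0,0],[0,0,-60,0,0,0],[0,0,-115,0,0,0],[0,0,-170,0,0,0]]' 70
python3 go.py 475 100 200 -15
```

```text
time_s: 16.62
tcp_pos: [0.6247, -0.3219, 0.03]
eef_rot: [180.0, -0.2, -15.0]
contact_force: [-1.2, 1.6, 8.9]
gripper_width: 0.0598
gripper_force: 15.0
time_s: 17.5
tcp_pos: [0.6231, -0.3217, 0.2004]
eef_rot: [180.0, -0.0, -15.0]
contact_force: [0.6, 0.3, 0.7]
gripper_width: 0.0698
gripper_force: 0.0
shift [-2.522e+02 -3.690e+02  1.000e-01] turn [ 0.    -0.001  0.   ] from [ 623.1 -321.7  200.4] [180.  -0. -15.]
```

```bash
python3 -m pendant '[[-32,-46,0,0,0,0],[-64,-92,0,0,0,0],[-96,-138,0,0,0,0],[-128,-184,0,0,0,0],[-160,-230,0,0,0,0],[-192,-276,0,0,0,0],[-224,-322,0,0,0,0],[-250,-368,0,0,0,0],[-250,-368,0,0,0,0],[-250,-368,0,0,0,0]]' 80
python3 - <<'E'
from h import *
im=r.capture('wrist');c=cam('wrist');cv2.imwrite('pics/w5.png',cv2.resize(im[60:260,220:520],None,fx=2.5,fy=2.5)[:,:,::-1])
h=cv2.cvtColor(im,cv2.COLOR_RGB2HSV); m=((cv2.inRange(h,(0,0,165),(180,45,255))>0)|(cv2.inRange(h,(15,110,120),(35,255,255))>0)).astype(np.uint8); m[240:]=0
m=cv2.morphologyEx(m,cv2.MORPH_CLOSE,np.ones((3,3)))
for b in cv2.findContours(m,cv2.RETR_EXTERNAL,cv2.CHAIN_APPROX_NONE)[0]:
    p=b.reshape(-1,2)
    if cv2.contourArea(b)>600: print(p.mean(0),p.min(0),p.max(0),rect(cast(c,p,.022)))
E
```

```text
time_s: 18.75
tcp_pos: [0.4771, 0.0987, 0.1983]
eef_rot: [-180.0, -0.0, -14.9]
contact_force: [-0.3, -0.8, -0.6]
gripper_width: 0.0799
gripper_force: 0.0
[324.07569721 196.50199203] [297 159] [353 235] [461.   98.5  62.9  90.8 163.6]
[ 29.47222222 137.42777778] [ 0 83] [ 60 185] [619.1 395.7  52.8 114.   15.7]
[321.66666667  95.38888889] [305  77] [340 113] [569.5  72.6  30.2  30.3  57.6]
[546.48514851 157.86358636] [412  56] [639 239] [ 422.9 -135.5  212.6  260.7   89.8]
[145.34153846 114.69723077] [50  0] [235 228] [602.1 283.5 211.5 240.2 168.6]
[25.06976744 26.91472868] [10  0] [41 57] [714.5 343.9  24.2  54.5 167.3]
```

View pics/w5.png

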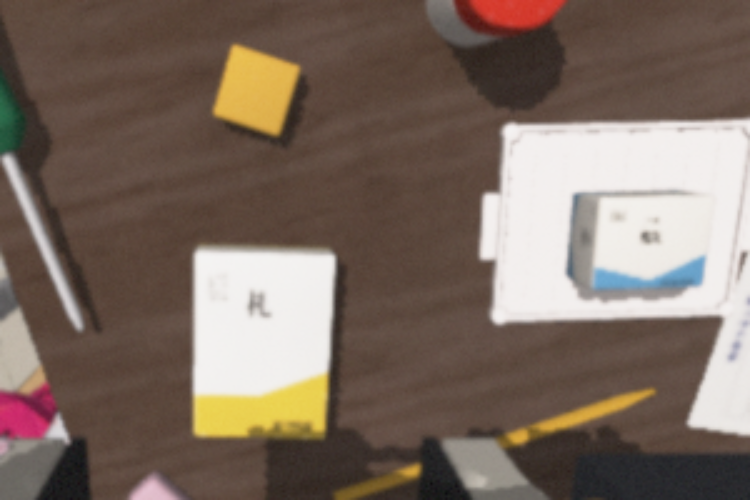

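```bash
python3 go.py 461 98.5 26 -15.2; python3 -m pendant '[[-16,4,50,0,0,0],[-16,4,100,0,0,0],[-16,4,140,0,0,0],[-16,4,160,0,0,0],[-16,4,172,0,0,0],[-16,4,172,0,0,0]]' 80 15; python3 go.py 460 98.5 26 -15.2
```

```text
shift [-15.8   3.9 172.1] turn [-0.    -0.     0.003] from [477.2  98.1 198.1] [-180.   -0.  -15.]
time_s: 19.55
tcp_pos: [0.4606, 0.098, 0.0252]
eef_rot: [179.9, 0.0, -15.1]
contact_force: [0.3, 0.1, 0.3]
gripper_width: 0.0797
gripper_force: 0.0
shift [-0.7 -0.4 -0.8] turn [0.001 0.001 0.002] from [460.6  98.   25.2] [179.9   0.  -15.1]
```

```bash
python3 -m pendant '[[0,0,0,0,0,0],[0,0,0,0,0,0],[0,0,0,0,0,0],[0,0,0,0,0,0],[0,0,-10,0,0,0],[0,0,-50,0,0,0],[0,0,-105,0,0,0],[0,0,-135,0,0,0],[0,0,-135,0,0,0]]' 55 20
python3 go.py 520 -160 160 -93;python3 go.py 617.5 -160 160 -93; python3 -c "from plant import r;print(r.get_state()['joints'].round(1))"
```

```text
time_s: 20.68
tcp_pos: [0.4618, 0.0997, 0.1637]
eef_rot: [-179.7, -0.2, -15.0]
contact_force: [-0.9, -0.3, -1.3]
gripper_width: 0.062
gripper_force: 19.9
shift [123.3 235.8   3.1] turn [-0.006 -0.     1.362] from [461.8  99.7 163.7] [-179.7   -0.2  -15. ]
shift [217.5 210.6   3.6] turn [-0.006 -0.     1.362] from [461.8  99.7 163.7] [-179.7   -0.2  -15. ]
[ 36.1   5.4 -31.    0.  -53.3  38.9]
```

```bash
python3 -m pendant '[[22,44,0,0,0,0.15],[44,88,0,0,0,0.32],[66,132,0,0,0,0.49],[88,176,0,0,0,0.66],[110,220,0,0,0,0.83],[123,235,0,0,0,1.0],[150,229,0,0,0,1.17],[180,220,0,0,0,1.34],[217,211,0,0,0,1.362],[217,211,40,0,0,1.362],[217,211,80,0,0,1.362],[217,211,105,0,0,1.362],[217,211,115,0,0,1.362],[217,211,115,0,0,1.362],[217,211,115,0,0,1.362]]'; python3 go.py 617.5 -160 29 -93.3
```

```text
time_s: 22.55
tcp_pos: [0.6163, -0.1611, 0.0467]
eef_rot: [-179.9, -0.0, -93.0]
contact_force: [0.9, -0.3, 0.3]
gripper_width: 0.0614
gripper_force: 19.9
shift [-1.2 -1.1 17.7] turn [-0.002 -0.     0.005] from [ 616.3 -161.1   46.7] [-179.9   -0.   -93. ]
```

```bash
python3 -m pendant '[[-1,-1,10,0,0,0],[-1,-1,18,0,0,0],[-1,-1,18.5,0,0,0],[-1,-1,18.5,0,0,0]]' && python3 -m pendant '[[0,0,0,0,0,0],[0,0,0,0,0,0],[0,0,0,0,0,0],[0,0,-10,0,0,0],[0,0,-50,0,0,0],[0,0,-110,0,0,0],[0,0,-170,0,0,0],[0,0,-230,0,0,0],[-30,-50,-250,0,0,0],[-30,-100,-250,0,0,0],[-30,-130,-250,0,0,0],[-30,-130,-250,0,0,0],[-30,-130,-250,0,0,0],[-30,-130,-250,0,0,0]]' 74
python3 - <<'E'
from h import *
a=r.capture('wrist')[:240];b=r.capture('scene')[120:320,200:480]
cv2.imwrite('pics/w6.png',a[:,:,::-1])
cv2.imwrite('pics/s6.png',cv2.resize(b,None,fx=2.8,fy=2.8)[:,:,::-1])
E
```

```text
time_s: 23.05
tcp_pos: [0.617, -0.1602, 0.0277]
eef_rot: [-179.9, -0.0, -93.0]
contact_force: [-1.3, 0.5, 5.4]
gripper_width: 0.0619
gripper_force: 19.9
time_s: 24.8
tcp_pos: [0.7474, -0.1372, 0.2781]
eef_rot: [-180.0, 0.0, -93.0]
contact_force: [0.0, 0.0, 0.0]
gripper_width: 0.074
gripper_force: 0.0
```

View pics/w6.png

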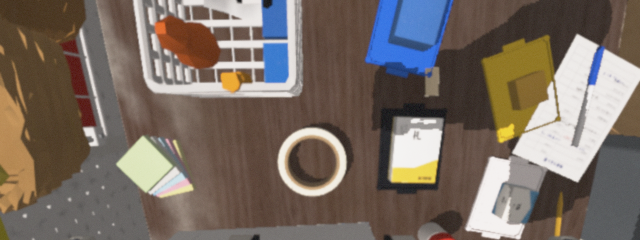

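View pics/s6.png

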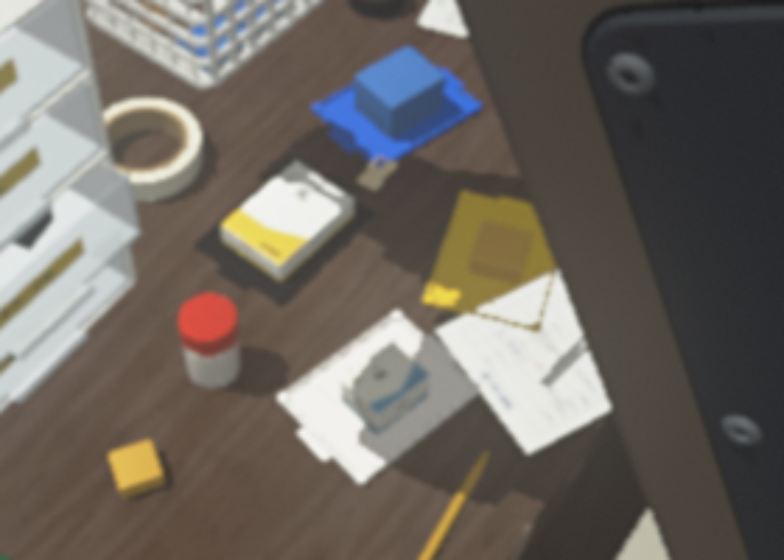

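All four boxes are in their trays: carton at w6 (415,150), blue (420,25), amber (528,90), white (515,200). The jar is still standing. A numeric check, after moving back to a central viewpoint.

```bash
python3 go.py 520 -180 330 -15; python3 -m pendant '[[0,-40,-30,0,0,0],[20,-10,-40,0,0,-0.17],[30,30,-50,0,0,-0.34],[40,80,-50,0,0,-0.5],[45,130,-50,0,0,-0.67],[50,180,-50,0,0,-0.84],[50,225,-50,0,0,-1.0],[50,225,-50,0,0,-1.17],[50,225,-50,0,0,-1.36],[50,225,-50,0,0,-1.36],[50,225,-50,0,0,-1.36]]'
python3 - <<'E'
from h import *
im=r.capture('wrist')
cv2.imwrite('pics/w7.png',cv2.resize(im[:240,140:540],None,fx=2,fy=2)[:,:,::-1])
E
```

```text
shift [ 54.8 224.9 -52.1] turn [-1.000e-03 -1.000e-03 -1.362e+00] from [ 747.5 -137.2  278.1] [-179.9    0.   -93. ]
time_s: 26.28
tcp_pos: [0.5205, -0.1751, 0.3273]
eef_rot: [-180.0, -0.0, -15.4]
contact_force: [-1.1, 0.7, 0.5]
gripper_width: 0.0743
gripper_force: 0.0
```

View pics/w7.png

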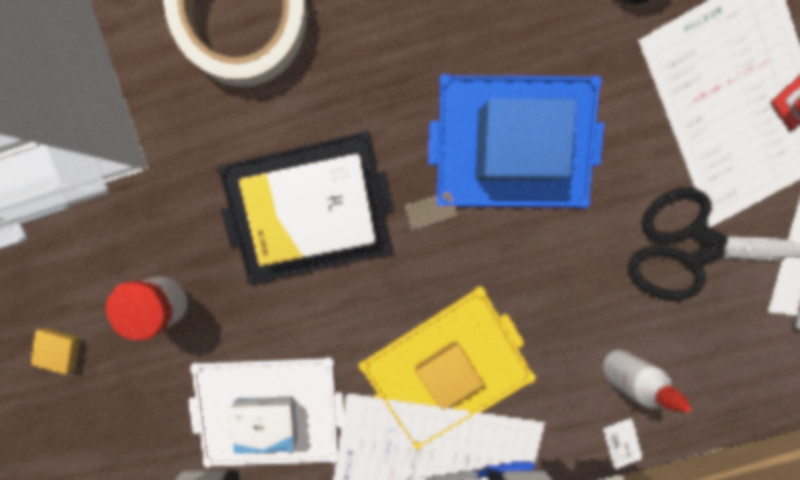

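Run:
```python
from h import *
c=cam('wrist')
f=lambda P,z:cast(c,[(140+u/2,v/2) for u,v in P],z)*1000
D={'black':([(219,166),(369,133),(392,255),(250,282)],[(238,178),(360,154),(375,244),(259,266)],.025),
'blue':([(440,76),(600,77),(589,207),(438,206)],[(490,98),(576,98),(573,177),(486,177)],.043),
'yellow':([(360,366),(482,288),(535,380),(418,446)],[(416,371),(456,344),(484,381),(448,407)],.023),
'white':([(192,366),(332,360),(338,462),(205,465)],[(233,400),(292,399),(294,450),(234,452)],.033)}
for k,(t,b,z) in D.items():
    T=f(t,.006);B=f(b,z); print(k,T.mean(0).round(1),B.mean(0).round(1),(B.mean(0)-T.mean(0)).round(1),rect(T/1000)[2:],rect(B/1000)[2:])
```

```text
black [ 617.5 -158.2] [ 616. -160.] [-1.5 -1.8] [ 89.6 114.8  86. ] [63.4 89.3 84.9]
blue [ 622.7 -321.9] [ 621.3 -321.8] [-1.4  0. ] [ 90.3 116.8  75. ] [50.2 60.5 75.2]
yellow [ 465.7 -233.5] [ 466.5 -233.4] [0.8 0.2] [ 89.6 115.4 108. ] [37.6 40.3 23.1]
white [469.6 -77.5] [469.1 -79. ] [-0.5 -1.5] [ 90.4 115.6  77.1] [44.1 49.5 75.7]
```

All four boxes are within about 3 mm of their tray centres, square and flat, and the jar and bottle are standing where they were. Handing in.

```bash
python3 -c "
from plant import r
print(r.close_job())"
```

```text
the job is handed in; nothing more can be done
None
```

The job is handed in at about 26 s of the 104 s limit: by the last wrist view all four boxes sit flat and square in their own trays, within about 3 mm of centre, with the jar and glue bottle still standing; no verdict came back.

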